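# Sweep used test cassettes off the bench into the hanging waste bin

## Task

Clear the three used test cassettes from the lab bench: sweep them with the fingertips across the bench top and over its right-hand edge, so that all three drop into the waste bin hanging there. Only push them along the bench; do not grip them, lift them or press hard on them. Leave the dropper bottle, specimen jar, timer and tube rack standing where they are.

Things in the scene. Friction and masses are not known exactly. Their poses are not given: they have to be found in the camera images.
- cassette_1: One of three alike used rapid-test cassettes: flat white plastic slab lying face up on the bench, 72 (its x) x 24 (its y) x 7 (its z) mm, 11 to 18 g, with a round sample well and a small result window on top. Loose; slides easily. Origin at the centre of its underside, x along its length, z up.
- cassette_2: One of three alike used rapid-test cassettes: flat white plastic slab lying face up on the bench, 72 (its x) x 24 (its y) x 7 (its z) mm, 11 to 18 g, with a round sample well and a small result window on top. Loose; slides easily. Origin at the centre of its underside, x along its length, z up.
- cassette_3: One of three alike used rapid-test cassettes: flat white plastic slab lying face up on the bench, 72 (its x) x 24 (its y) x 7 (its z) mm, 11 to 18 g, with a round sample well and a small result window on top. Loose; slides easily. Origin at the centre of its underside, x along its length, z up.
- waste_bin: Grey open-topped bin hung on the rail at the bench's right-hand end; does not move. 240 mm along the bench edge (its x), 146 mm outward (y; +y towards the bench), 150 mm deep, walls 3 mm; rim 8 mm below the bench top. On the bench side a steel flange slopes from the bench edge into its mouth over all 240 mm: what is pushed over the edge there slides in. Origin: centre of its underside.
- bin_lip (a point): The point on the top corner of the bench's right-hand end, level with the bench top (z = 0), opposite the middle of the bin. The edge runs straight along x through this point; the bench lies on the +y side of it, the bin's mouth (234 mm wide along x, centred here) on the -y side.
- dropper_bottle: Bystander: small white dropper bottle, 28 mm diameter, 60 mm tall, standing behind the cassettes. Loose. Origin at the centre of its underside.
- specimen_jar: Bystander: clear specimen jar with a white screw lid, 49 mm diameter, 55 mm tall, standing behind the cassettes. Loose. Origin at the centre of its underside.
- lab_timer: Bystander: flat white lab timer with a display and three buttons, 62 x 70 x 18 mm, lying beyond the cassettes. Loose. Origin at the centre of its underside.
- tube_rack: Bystander: white wire rack 196 (x) x 100 (y) x 72 mm with yellow-capped blood tubes up to 120 mm high, standing to the left of the work. Loose. Origin at the centre of its underside.

How it is judged (in metres and radians):
At the end, for the whole second after the job is handed in: All three cassettes are inside the waste bin and stay there (their origins within its walls and at least 26 mm below its rim), and the dropper bottle, specimen jar, timer and tube rack stand within 20 mm of where they were, upright (x of cassette_1 in the frame of waste_bin between -0.12 and 0.12 m and y of cassette_1 in the frame of waste_bin between -0.075 and 0.075 m and z of cassette_1 in the frame of waste_bin between 0 and 0.12 m and x of cassette_2 in the frame of waste_bin between -0.12 and 0.12 m and y of cassette_2 in the frame of waste_bin between -0.075 and 0.075 m and z of cassette_2 in the frame of waste_bin between 0 and 0.12 m and x of cassette_3 in the frame of waste_bin between -0.12 and 0.12 m and y of cassette_3 in the frame of waste_bin between -0.075 and 0.075 m and z of cassette_3 in the frame of waste_bin between 0 and 0.12 m and distance of each of dropper_bottle, specimen_jar, lab_timer, tube_rack from where it was at the start of the episode below 0.02 m and angle between each of dropper_bottle, specimen_jar, lab_timer, tube_rack's own z axis and vertical below 0.2 rad); the robot touches nothing.
It fails at once if a cassette is lifted off the bench (the centre of its underside more than 20 mm above the bench top) (height (world z) of any of cassette_1, cassette_2, cassette_3 above 0.02 m).
It fails at once if a cassette is gripped or pressed hard by the fingers (more than 25 N on it) (contact force between the fingers and cassette_1 above 25 N or contact force between the fingers and cassette_2 above 25 N or contact force between the fingers and cassette_3 above 25 N).
It fails at once if the dropper bottle, specimen jar, timer or tube rack is knocked over or shifted more than 20 mm (distance of any of dropper_bottle, specimen_jar, lab_timer, tube_rack from where it was at the start of the episode above 0.02 m or angle between any of dropper_bottle, specimen_jar, lab_timer, tube_rack's own z axis and vertical above 0.2 rad).
It also fails if it takes over 67 s, if anything falls off the work surface, if the arm or the gripper's body presses on something with over 40 N, if the wrist force passes 120 N, or if a joint passes its speed limit or range.

## Robot

A 7-joint arm with a two-finger parallel gripper is mounted at the origin on the work surface. World frame = base frame: x ahead of the robot, y to its left, z up, the work surface at z = 0. Lengths are in m, angles in degrees, forces in N, time in s.
With the tool pointing down it reaches from about 0.425 to 0.95 m from the base axis. Payload 4.7 kg.
Tool frame: the origin (TCP) lies on the centre line of the jaws, within the pads' length; the fingertips stand 19 mm ahead of it and the grasp point (between the pads) is the TCP (arm.tcp_to_tips is the z of the fingertips in the tool frame, in m); z points along the fingers, y is the direction in which the jaws open and shut (so a half turn about z gives the same grasp; the last joint's range is limited). The gripper opens to 87 mm and grips with 3 to 60 N. Pads are 19 mm wide; open, the fingers measure 117 mm over their backs; the gripper's body (75 mm by 190 mm) begins 51 mm behind the grasp point.
Start: joints at [-66.973, 26.849, -2.785, 87.806, 1.381, 65.374, -4.715], TCP at [0.282, 0.613, 0.242] pointing down, gripper open.
Joint ranges: [-148.3, 148.3], [-19.14, 114.17], [-79.39, 73.82], [5.75, 140.21], [-59.74, 239.74], [12.07, 113.84], [-152.46, 152.46]. Speed limits (degrees/s): [147.25, 147.25, 180, 180, 180, 180, 180].

## Interface

Orientations are given as [roll, pitch, yaw] about the fixed x, y, z axes, in that order (R = Rz(yaw) Ry(pitch) Rx(roll)).
In Python, from workcell import arm gives the robot as it stands.
- The arm moves only by the tool apply_moves, never from a script. Its argument "targets" is a list of rows, each an object of numbers: "tx", "ty", "tz": the shift along the tool's x, y, z in cm; "yaw": the turn about the tool's z in degrees; "hand": the finger opening in cm, from 0 to 8.7. A call has 1 to 20 rows; each row shifts and turns the commanded pose from where the row before left it, along the tool's axes as they then stand; what a row does not reach is not made up. A row lasts 1/10 s, in which the tool goes at most 50 mm and 8.59 degrees, less where a joint would pass 70% of its speed; a pose out of reach is approached as far as the arm can. A call is refused whole if a number of a shift passes 5 or a number of a turn 8.59, either way. A call with a gripper value outside its range is refused whole. The fingers move at their own pace and stop on an object; the grip force is fixed at half the most. Time passes only in rows, so rows that do not move let the fingers close. It gives the time, the measured TCP pose, the force and the opening at its end, in the units of the state.
- arm.observe(): the state, without advancing time (a new reading comes with each control period).
- arm.get_image(name): name is "scene" or "top" or "wrist"; returns (picture, depth): 400x640x3 uint8, red, green, blue; 400x640 float32, m along the optical axis (not along the pixel's ray), 0 where there is no reading.
- arm.camera_params(name): a dict with "intrinsics" (3x3 intrinsics, pixels), "camera_from_world" (4x4, takes a point from world to camera coordinates); the wrist camera has in their place "mount" (4x4, takes a point from camera to tool coordinates, whose origin is the TCP and whose axes are the flange's). Camera axes: x right, y up, looking along -z (the intrinsics and any distortion apply to the point x, -y, -z); pixel columns grow to the right and rows downward; lengths in m; the calibration is good to about 2 mm. A picture is of the moment at which its call begins: read the wrist's pose just before it. camera_params takes no time and is no camera call.
- arm.hand_in(): hands the job in, once; it reports no verdict.
The state is a dict: "time": time; "q": joint angles; "joint_velocities": joint speeds; "joint_torque": joint torques, N m; "tcp_pos": TCP position; "tcp_rot": TCP orientation; "contact_force": force on the tool from outside, world axes, zero at the start; "moment": the same for the moment, N m; "opening": finger opening in m.
Only numpy, scipy, OpenCV 4.12 (cv2) and the standard library are available. Lean on these libraries where they do the work, as an engineer would, in place of code of your own. Each camera call takes 0.05 s, during which the arm holds its last target. There are 200 camera calls.

## Working session

There is one attempt and no reset: what is moved stays moved. The work goes in short steps, Python scripts to look and compute and a tool call to move; the robot and the scene stay as the last step left them, time stands still between calls to the robot, and variables do not carry over. Pictures are saved under pics/ and viewed, about 8 in all and at most 12, crops included, and the job is handed in when it is done.

Besides the shell and the picture viewer there is one more tool, called after "Request:" as name([rows], argument=value, ...), one row to a line, values as JSON. apply_moves: Moves the arm, as the interface text tells. Its arguments: {"type":"object","properties":{"targets":{"type":"array","items":{"type":"object","properties":{"tx":{"type":"number"},"ty":{"type":"number"},"tz":{"type":"number"},"yaw":{"type":"number"},"hand":{"type":"number"}}}}},"required":["targets"]}

```bash
mkdir -p pics; ls; cat > h.py <<'E'
from workcell import arm
import numpy as np, cv2
def save(name,fn,crop=None,scale=1):
    im,d=arm.get_image(name); np.savez('pics/'+fn+'.npz',im=im,d=d)
    o=im[...,::-1]
    if crop: o=o[crop[1]:crop[3],crop[0]:crop[2]]
    cv2.imwrite('pics/'+fn+'.png',cv2.resize(o,None,fx=scale,fy=scale,interpolation=cv2.INTER_CUBIC))
    return im,d
def world(name,u,v,z=None,d=None):
    p=arm.camera_params(name);K=np.array(p['intrinsics']);T=np.linalg.inv(np.array(p['camera_from_world']))
    r=np.array([(u-K[0,2])/K[0,0],-(v-K[1,2])/K[1,1],-1.]);o=T[:3,3];w=T[:3,:3]@r
    s=d if d is not None else (z-o[2])/w[2]
    return o+s*w
E
python3 - <<'E'
from h import *
s=arm.observe();print(s['time'],s['tcp_pos'],s['tcp_rot'],s['contact_force'])
save('top','top1');save('scene','scene1')
print(arm.camera_params('top'))
E
```

```text
pics
0.0 [0.28163415 0.61282332 0.24049845] [-1.79887605e+02  4.28597097e-03  1.55321337e+02] [ 0.22298082 -0.25277905 -0.35534131]
{'intrinsics': array([[472.63569917,   0.        , 321.83911494],
       [  0.        , 472.63569917, 195.93814471],
       [  0.        ,   0.        ,   1.        ]]), 'camera_from_world': array([[-0.08082163, -0.9967252 , -0.00259436, -0.02508175],
       [ 0.97584679, -0.07965813,  0.20341491, -0.60194853],
       [-0.20295543,  0.01390863,  0.97908919, -1.00475142],
       [ 0.        ,  0.        ,  0.        ,  1.        ]])}
```

View pics/top1.png

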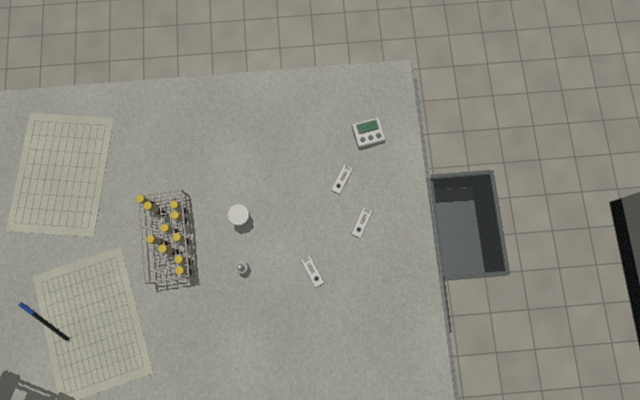

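View pics/scene1.png

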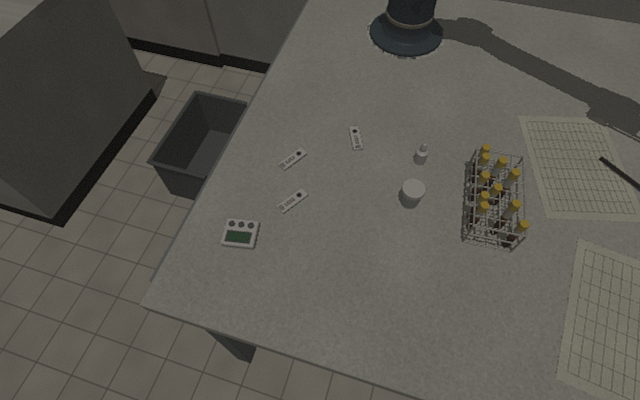

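The top view shows cassettes at about (342,179), (362,223) and (313,271), the timer at (369,133), the jar at (238,215) and the dropper at (242,268). The bin mouth's bench side runs from about (430,178) to (441,278). I'll enlarge the work area and convert these points to world positions.

```bash
python3 - <<'E'
from h import *
f=np.load('pics/top1.npz');im,d=f['im'],f['d']
o=im[105:295,220:460,::-1];cv2.imwrite('pics/crop1.png',cv2.resize(o,None,fx=3.3,fy=3.3,interpolation=cv2.INTER_CUBIC))
g=im.min(2)
for n,(u0,v0,u1,v1) in dict(A=(325,160,357,198),B=(347,204,376,240),C=(298,254,328,290)).items():
    sub=g[v0:v1,u0:u1]; bg=np.median(sub); m=(sub>bg+35).astype(np.uint8)
    m=cv2.morphologyEx(m,cv2.MORPH_CLOSE,np.ones((5,5)))
    c=max(cv2.findContours(m,0,2)[0],key=cv2.contourArea).reshape(-1,2)
    P=np.array([world('top',x+u0,y+v0,.007)[:2] for x,y in c])
    r=cv2.minAreaRect((P*1000).astype(np.float32));print(n,bg,r,cv2.boxPoints(r).round().tolist())
for n,p,z in [('edge0',(414,80),0),('edge1',(449,350),0),('lipfar',(431,178),0),('lipnear',(441,278),0),('timer',(369,133),.018),('jar',(238,215),.055),('drop',(242,268),.06),('dropbase',(242,276),0),('timer corners',(353,125),.018),('',(380,119),.018),('',(385,142),.018),('',(357,147),.018)]:
    print(n,world('top',*p,z).round(3), world('top',*p,d=d[p[1],p[0]]).round(3))
E
```

```text
A 144.0 ((648.0405883789062, -125.16435241699219), (19.657861709594727, 64.88052368164062), 58.1815299987793) [[615.0, -116.0], [670.0, -151.0], [681.0, -134.0], [626.0, -100.0]]
B 145.0 ((538.4229125976562, -161.6062469482422), (19.498096466064453, 62.808570861816406), 60.703590393066406) [[506.0, -155.0], [561.0, -185.0], [571.0, -168.0], [516.0, -138.0]]
C 143.0 ((434.946533203125, -38.38433837890625), (64.36383819580078, 19.79766845703125), 23.985166549682617) [[402.0, -42.0], [410.0, -61.0], [468.0, -34.0], [460.0, -16.0]]
edge0 [ 0.889 -0.33   0.   ] [ 0.892 -0.332 -0.007]
edge1 [ 0.237 -0.33   0.   ] [ 0.236 -0.331 -0.007]
lipfar [ 0.633 -0.34   0.   ] [ 0.636 -0.344 -0.013]
lipnear [ 0.396 -0.333  0.   ] [ 0.396 -0.334 -0.005]
timer [ 0.753 -0.201  0.018] [ 0.753 -0.201  0.016]
jar [0.571 0.118 0.055] [0.572 0.119 0.049]
drop [0.452 0.114 0.06 ] [0.453 0.116 0.047]
dropbase [0.437 0.124 0.   ] [0.437 0.124 0.   ]
timer corners [ 0.776 -0.164  0.018] [ 0.776 -0.164  0.019]
 [ 0.786 -0.231  0.018] [ 0.794 -0.234 -0.004]
 [ 0.727 -0.237  0.018] [ 0.732 -0.24   0.001]
 [ 0.72  -0.168  0.018] [ 0.726 -0.17  -0.003]
```

View pics/crop1.png

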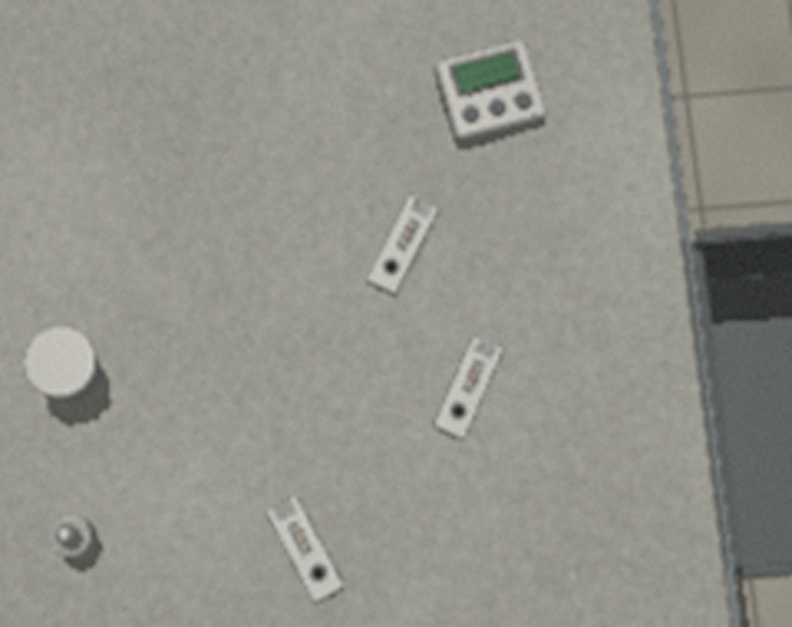

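The edge is at y≈-0.33 and the bin mouth spans x≈0.40–0.63. Cassette centres:
- A: (0.650, -0.126)
- B: (0.541, -0.162)
- C: (0.434, -0.038)

I'll push each one with two partly open fingertips, B first, then A, then C. First I'll move above the start point behind B.

Request:
apply_moves([
  {"tx": -2.8,"ty": -2.8,"hand": 3.5},
  {"tx": -2.8,"ty": -2.8,"hand": 3.5},
  {"tx": -2.8,"ty": -2.8,"hand": 3.5},
  {"tx": -2.8,"ty": -2.8,"hand": 3.5},
  {"tx": -2.8,"ty": -2.8,"hand": 3.5},
  {"tx": -2.8,"ty": -2.8,"hand": 3.5},
  {"tx": -2.8,"ty": -2.8,"hand": 3.5},
  {"tx": -2.8,"ty": -2.8,"hand": 3.5},
  {"tx": -2.8,"ty": -2.8,"hand": 3.5},
  {"tx": -2.8,"ty": -2.8,"hand": 3.5},
  {"tx": -2.8,"ty": -2.8,"hand": 3.5},
  {"tx": -2.8,"ty": -2.8,"hand": 3.5},
  {"tx": -2.8,"ty": -2.8,"hand": 3.5},
  {"tx": -2.8,"ty": -2.8,"hand": 3.5},
  {"tx": -2.8,"ty": -2.8,"hand": 3.5},
  {"tx": -2.8,"ty": -2.8,"hand": 3.5},
  {"tx": -2.8,"ty": -2.8,"hand": 3.5},
  {"tx": -2.8,"ty": -2.8,"hand": 3.5},
  {"tx": -2.8,"ty": -2.8,"hand": 3.5},
  {"tx": -2.8,"ty": -2.8,"hand": 3.5},
])

```text
validation failed for argument at $.ta...
```

Request:
apply_moves([
  {"yaw": 8.5},
  {"yaw": 8.5},
  {"yaw": 8.5},
  {"yaw": 8.5},
  {"yaw": 8.5},
  {"yaw": 8.5},
  {"yaw": 8.5},
  {"yaw": 8.5},
  {"yaw": 8.5},
  {"yaw": 8.5},
  {"yaw": 8.5},
  {"yaw": 0},
  {"yaw": 0},
])

```text
validation failed for argument at $.ta...
```

Request:
apply_moves([
  {"tx": -2.8,"ty": -2.8,"tz": 0,"yaw": 0,"hand": 3.5},
])

```text
time: 0.2
tcp_pos: [0.2915, 0.5799, 0.2403]
tcp_rot: [180.0, -0.2, 155.8]
contact_force: [-0.2, -1.3, -0.1]
opening: 0.0841
```

All fields are required in every row.

Request:
apply_moves([
  {"tx": -2.8,"ty": -2.8,"tz": 0,"yaw": 0,"hand": 3.5},
  {"tx": -2.8,"ty": -2.8,"tz": 0,"yaw": 0,"hand": 3.5},
  {"tx": -2.8,"ty": -2.8,"tz": 0,"yaw": 0,"hand": 3.5},
  {"tx": -2.8,"ty": -2.8,"tz": 0,"yaw": 0,"hand": 3.5},
  {"tx": -2.8,"ty": -2.8,"tz": 0,"yaw": 0,"hand": 3.5},
  {"tx": -2.8,"ty": -2.8,"tz": 0,"yaw": 0,"hand": 3.5},
  {"tx": -2.8,"ty": -2.8,"tz": 0,"yaw": 0,"hand": 3.5},
  {"tx": -2.8,"ty": -2.8,"tz": 0,"yaw": 0,"hand": 3.5},
  {"tx": -2.8,"ty": -2.8,"tz": 0,"yaw": 0,"hand": 3.5},
  {"tx": -2.8,"ty": -2.8,"tz": 0,"yaw": 0,"hand": 3.5},
  {"tx": -2.8,"ty": -2.8,"tz": 0,"yaw": 0,"hand": 3.5},
  {"tx": -2.8,"ty": -2.8,"tz": 0,"yaw": 0,"hand": 3.5},
  {"tx": -2.8,"ty": -2.8,"tz": 0,"yaw": 0,"hand": 3.5},
  {"tx": -2.8,"ty": -2.8,"tz": 0,"yaw": 0,"hand": 3.5},
  {"tx": -2.8,"ty": -2.8,"tz": 0,"yaw": 0,"hand": 3.5},
  {"tx": -2.8,"ty": -2.8,"tz": 0,"yaw": 0,"hand": 3.5},
  {"tx": -2.8,"ty": -2.8,"tz": 0,"yaw": 0,"hand": 3.5},
  {"tx": -2.8,"ty": -2.8,"tz": 0,"yaw": 0,"hand": 3.5},
  {"tx": -2.8,"ty": -2.8,"tz": 0,"yaw": 0,"hand": 3.5},
])

```text
time: 2.1
tcp_pos: [0.557, -0.1307, 0.2412]
tcp_rot: [180.0, -0.0, 155.3]
contact_force: [0.3, -0.2, -0.2]
opening: 0.0352
```

Request:
apply_moves([
  {"tx": 0,"ty": 0,"tz": 0,"yaw": 8.5,"hand": 3.5},
  {"tx": 0,"ty": 0,"tz": 0,"yaw": 8.5,"hand": 3.5},
  {"tx": 0,"ty": 0,"tz": 0,"yaw": 8.5,"hand": 3.5},
  {"tx": 0,"ty": 0,"tz": 0,"yaw": 8.5,"hand": 3.5},
  {"tx": 0,"ty": 0,"tz": 0,"yaw": 8.5,"hand": 3.5},
  {"tx": 0,"ty": 0,"tz": 0,"yaw": 8.5,"hand": 3.5},
  {"tx": 0,"ty": 0,"tz": 0,"yaw": 8.5,"hand": 3.5},
  {"tx": 0,"ty": 0,"tz": 0,"yaw": 8.5,"hand": 3.5},
  {"tx": 0,"ty": 0,"tz": 0,"yaw": 8.5,"hand": 3.5},
  {"tx": 0,"ty": 0,"tz": 0,"yaw": 8.5,"hand": 3.5},
  {"tx": 0,"ty": 0,"tz": 0,"yaw": 8.5,"hand": 3.5},
  {"tx": 0,"ty": 0,"tz": 0,"yaw": 0,"hand": 3.5},
  {"tx": 0,"ty": 0,"tz": 0,"yaw": 0,"hand": 3.5},
])

```text
time: 3.4
tcp_pos: [0.5567, -0.1291, 0.2412]
tcp_rot: [-180.0, 0.0, 62.0]
contact_force: [0.4, 0.7, -0.1]
opening: 0.0351
```

Request:
apply_moves([
  {"tx": 0,"ty": 0,"tz": 4,"yaw": 0,"hand": 3.5},
  {"tx": 0,"ty": 0,"tz": 4,"yaw": 0,"hand": 3.5},
  {"tx": 0,"ty": 0,"tz": 4,"yaw": 0,"hand": 3.5},
  {"tx": 0,"ty": 0,"tz": 3,"yaw": 0,"hand": 3.5},
  {"tx": 0,"ty": 0,"tz": 2,"yaw": 0,"hand": 3.5},
  {"tx": 0,"ty": 0,"tz": 0,"yaw": 0,"hand": 3.5},
])

```text
time: 4.0
tcp_pos: [0.5547, -0.1287, 0.0688]
tcp_rot: [-179.7, 0.1, 61.9]
contact_force: [-0.8, 0.2, 0.6]
opening: 0.0352
```

```bash
python3 - <<'E'
from h import *
save('wrist','w1')
E
```

```text
(no output)
```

View pics/w1.png

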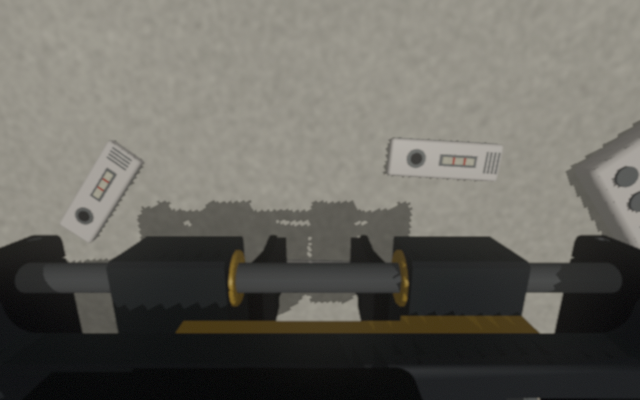

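The wrist view shows A at the right (corners about (392,139), (502,147), (498,180), (387,174)) and C at the left ((114,142), (143,160), (91,241), (62,224)). B is hidden behind the fingers. I'll use this view to refine A and C.

```bash
cat >> h.py <<'E'
from scipy.spatial.transform import Rotation as Ro
def wworld(u,v,z,s):
    p=arm.camera_params('wrist');K=np.array(p['intrinsics']);M=np.array(p['mount'])
    T=np.eye(4);T[:3,:3]=Ro.from_euler('xyz',s['tcp_rot'],degrees=True).as_matrix();T[:3,3]=s['tcp_pos'];T=T@M
    w=T[:3,:3]@np.array([(u-K[0,2])/K[0,0],-(v-K[1,2])/K[1,1],-1.]);o=T[:3,3]
    return o+(z-o[2])/w[2]*w
E
python3 - <<'E'
from h import *
s=arm.observe();print(s['tcp_pos'],s['tcp_rot'])
for n,c in dict(A=[(392,139),(502,147),(498,180),(387,174)],C=[(114,142),(143,160),(91,241),(62,224)]).items():
    P=np.array([wworld(u,v,.007,s)[:2]*1000 for u,v in c]);print(n,P.round(),cv2.minAreaRect(P.astype(np.float32)))
E
```

```text
[ 0.55600839 -0.12923626  0.07055028] [-1.79847866e+02  4.79239979e-02  6.19006527e+01]
A [[ 626.  -99.]
 [ 686. -137.]
 [ 676. -156.]
 [ 614. -118.]] ((650.771728515625, -127.35261535644531), (22.51275634765625, 73.26337432861328), 58.81752014160156)
C [[468. -17.]
 [478. -35.]
 [413. -64.]
 [403. -45.]] ((440.35589599609375, -39.955657958984375), (72.45083618164062, 21.499797821044922), 23.699018478393555)
```

Request:
apply_moves([
  {"tx": 0,"ty": 0,"tz": 2,"yaw": 0,"hand": 3.5},
  {"tx": 0,"ty": 0,"tz": 1.5,"yaw": 0,"hand": 3.5},
  {"tx": 0,"ty": 0,"tz": 1,"yaw": 0,"hand": 3.5},
  {"tx": 0,"ty": 0,"tz": 0.3,"yaw": 0,"hand": 3.5},
  {"tx": 0,"ty": 0,"tz": 0,"yaw": 0,"hand": 3.5},
])

```text
time: 4.55
tcp_pos: [0.5568, -0.1294, 0.0235]
tcp_rot: [-180.0, -0.0, 61.8]
contact_force: [-0.4, 0.2, -0.4]
opening: 0.0351
```

Request:
apply_moves([
  {"tx": -0.5,"ty": 0,"tz": 0.15,"yaw": 0,"hand": 3.5},
  {"tx": -0.7,"ty": 0,"tz": 0,"yaw": 0,"hand": 3.5},
  {"tx": -0.8,"ty": 0,"tz": 0,"yaw": 0,"hand": 3.5},
  {"tx": -1,"ty": 0,"tz": 0,"yaw": -2,"hand": 3.5},
  {"tx": -1,"ty": 0,"tz": 0,"yaw": -2,"hand": 3.5},
  {"tx": -1,"ty": 0,"tz": 0,"yaw": -2,"hand": 3.5},
  {"tx": -1,"ty": 0,"tz": 0,"yaw": -2,"hand": 3.5},
  {"tx": -1,"ty": 0,"tz": 0,"yaw": -2,"hand": 3.5},
  {"tx": -1,"ty": 0,"tz": 0,"yaw": -2,"hand": 3.5},
  {"tx": -1,"ty": 0,"tz": 0,"yaw": -2,"hand": 3.5},
  {"tx": -1,"ty": 0,"tz": 0,"yaw": -2,"hand": 3.5},
  {"tx": -1,"ty": 0,"tz": 0,"yaw": -2,"hand": 3.5},
  {"tx": -1,"ty": 0,"tz": 0,"yaw": -2,"hand": 3.5},
  {"tx": -1,"ty": 0,"tz": 0,"yaw": -2,"hand": 3.5},
  {"tx": -1,"ty": 0,"tz": 0,"yaw": -2,"hand": 3.5},
])

```text
time: 6.05
tcp_pos: [0.5116, -0.262, 0.0224]
tcp_rot: [180.0, 0.0, 85.8]
contact_force: [-0.3, 0.0, 0.2]
opening: 0.0349
```

```bash
python3 - <<'E'
from h import *
save('top','t2',(260,100,520,295),3)
E
```

```text
(no output)
```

View pics/t2.png

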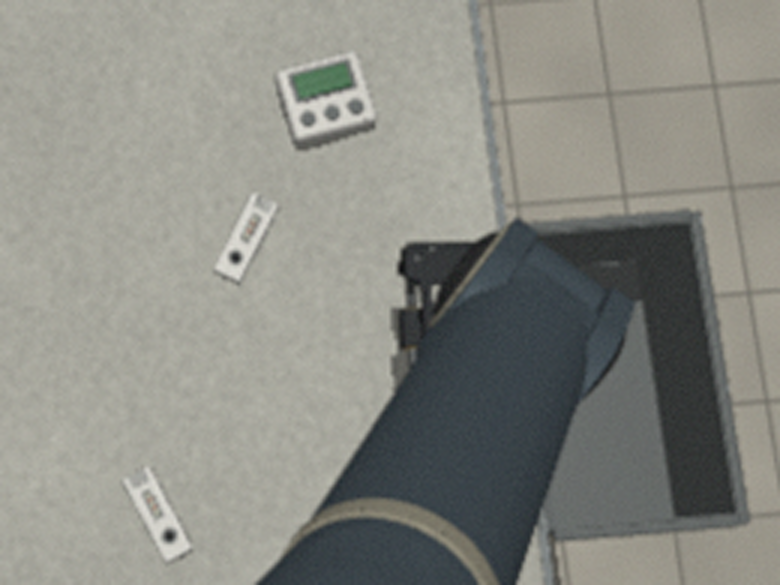

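B isn't visible in this view, but it isn't left behind either, so it must be ahead of the fingertips under the arm. A and C haven't moved. I'll continue over the edge.

Request:
apply_moves([
  {"tx": -1,"ty": 0,"tz": 0,"yaw": -2,"hand": 3.5},
  {"tx": -1,"ty": 0,"tz": 0,"yaw": -2,"hand": 3.5},
  {"tx": -1,"ty": 0,"tz": 0,"yaw": 0,"hand": 3.5},
  {"tx": -1,"ty": 0,"tz": 0,"yaw": 0,"hand": 3.5},
  {"tx": -1,"ty": 0,"tz": 0,"yaw": 0,"hand": 3.5},
  {"tx": -1,"ty": 0,"tz": 0,"yaw": 0,"hand": 3.5},
  {"tx": -1,"ty": 0,"tz": 0,"yaw": 0,"hand": 3.5},
  {"tx": -1,"ty": 0,"tz": 0,"yaw": 0,"hand": 3.5},
  {"tx": -0.5,"ty": 0,"tz": 0,"yaw": 0,"hand": 3.5},
  {"tx": 0,"ty": 0,"tz": 0,"yaw": 0,"hand": 3.5},
])

```text
time: 7.1
tcp_pos: [0.5106, -0.3469, 0.022]
tcp_rot: [180.0, 0.0, 89.7]
contact_force: [-0.2, -0.0, -0.1]
opening: 0.0348
```

Request:
apply_moves([
  {"tx": 1,"ty": 0,"tz": -2,"yaw": 0,"hand": 3.5},
  {"tx": 3,"ty": 0,"tz": -4,"yaw": 0,"hand": 3.5},
  {"tx": 4,"ty": 2,"tz": -3,"yaw": 4,"hand": 3.5},
  {"tx": 4,"ty": 3,"tz": 0,"yaw": 8,"hand": 3.5},
  {"tx": 3,"ty": 3,"tz": 0,"yaw": 8,"hand": 3.5},
  {"tx": 3,"ty": 3,"tz": 0,"yaw": 8,"hand": 3.5},
  {"tx": 0,"ty": 0,"tz": 0,"yaw": 4,"hand": 3.5},
  {"tx": 0,"ty": 0,"tz": 0,"yaw": 0,"hand": 3.5},
])

```text
time: 7.9
tcp_pos: [0.6374, -0.1879, 0.1091]
tcp_rot: [-179.9, 0.0, 58.0]
contact_force: [-0.1, -0.2, -0.6]
opening: 0.0347
```

```bash
python3 - <<'E'
from h import *
s=arm.observe();print(s['tcp_pos'],s['tcp_rot'])
save('scene','s3',(120,60,480,260),2.2)
E
```

```text
[ 0.63743285 -0.18791834  0.10911119] [-1.79936683e+02  2.76850487e-02  5.80457317e+01]
```

View pics/s3.png

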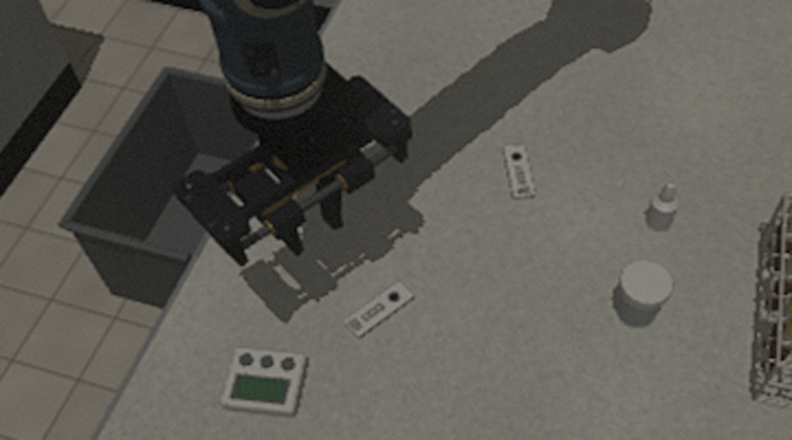

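B is gone from the bench. A lies at about crop (378,309), untouched. Next I'll go behind A.

Request:
apply_moves([
  {"tx": 3.2,"ty": -0.7,"tz": 0,"yaw": 0,"hand": 3.5},
  {"tx": 3.2,"ty": -0.7,"tz": 0,"yaw": 0,"hand": 3.5},
  {"tx": 3.2,"ty": -0.7,"tz": 0,"yaw": -1,"hand": 3.5},
  {"tx": 0,"ty": 0,"tz": 3,"yaw": 0,"hand": 3.5},
  {"tx": 0,"ty": 0,"tz": 2,"yaw": 0,"hand": 3.5},
  {"tx": 0,"ty": 0,"tz": 1,"yaw": 0,"hand": 3.5},
  {"tx": 0,"ty": 0,"tz": 0,"yaw": 0,"hand": 3.5},
])

```text
time: 8.65
tcp_pos: [0.6683, -0.0987, 0.0486]
tcp_rot: [-179.8, 0.1, 58.7]
contact_force: [-0.1, 0.4, 0.7]
opening: 0.0352
```

Request:
apply_moves([
  {"tx": 0.2,"ty": 0,"tz": 1.5,"yaw": 0,"hand": 3.5},
  {"tx": 0,"ty": 0,"tz": 0.9,"yaw": 0,"hand": 3.5},
  {"tx": 0,"ty": 0,"tz": 0.25,"yaw": 0,"hand": 3.5},
  {"tx": -0.5,"ty": 0,"tz": 0,"yaw": 0,"hand": 3.5},
  {"tx": -0.7,"ty": 0,"tz": 0,"yaw": 0,"hand": 3.5},
  {"tx": -0.8,"ty": 0,"tz": 0,"yaw": 0,"hand": 3.5},
  {"tx": -1,"ty": 0,"tz": 0,"yaw": 0,"hand": 3.5},
  {"tx": -1,"ty": 0,"tz": 0,"yaw": 0,"hand": 3.5},
  {"tx": -1,"ty": 0,"tz": 0,"yaw": 0,"hand": 3.5},
  {"tx": -1,"ty": 0,"tz": 0,"yaw": 0,"hand": 3.5},
  {"tx": -1,"ty": 0,"tz": 0,"yaw": 0,"hand": 3.5},
  {"tx": -1,"ty": 0,"tz": 0,"yaw": 0,"hand": 3.5},
  {"tx": -1,"ty": 0,"tz": 0,"yaw": 0,"hand": 3.5},
  {"tx": -1,"ty": 0,"tz": 0,"yaw": 0,"hand": 3.5},
  {"tx": -1,"ty": 0,"tz": 0,"yaw": 0,"hand": 3.5},
  {"tx": -1,"ty": 0,"tz": 0,"yaw": 0,"hand": 3.5},
  {"tx": -1,"ty": 0,"tz": 0,"yaw": 0,"hand": 3.5},
  {"tx": -1,"ty": 0,"tz": 0,"yaw": 0,"hand": 3.5},
  {"tx": -1,"ty": 0,"tz": 0,"yaw": 0,"hand": 3.5},
])

```text
time: 10.55
tcp_pos: [0.593, -0.225, 0.0233]
tcp_rot: [-180.0, -0.0, 58.8]
contact_force: [0.5, 0.5, -0.5]
opening: 0.0349
```

Request:
apply_moves([
  {"tx": -1,"ty": 0,"tz": 0,"yaw": -2,"hand": 3.5},
  {"tx": -1,"ty": 0,"tz": 0,"yaw": -2,"hand": 3.5},
  {"tx": -1,"ty": 0,"tz": 0,"yaw": -2,"hand": 3.5},
  {"tx": -1,"ty": 0,"tz": 0,"yaw": -2,"hand": 3.5},
  {"tx": -1,"ty": 0,"tz": 0,"yaw": -2,"hand": 3.5},
  {"tx": -1,"ty": 0,"tz": 0,"yaw": -2,"hand": 3.5},
  {"tx": -1,"ty": 0,"tz": 0,"yaw": -2,"hand": 3.5},
  {"tx": -1,"ty": 0,"tz": 0,"yaw": -2,"hand": 3.5},
  {"tx": -1,"ty": 0,"tz": 0,"yaw": -2,"hand": 3.5},
  {"tx": 0,"ty": 0,"tz": 0,"yaw": 0,"hand": 3.5},
])

```text
time: 11.55
tcp_pos: [0.557, -0.3091, 0.0236]
tcp_rot: [180.0, 0.1, 76.6]
contact_force: [-0.9, -1.4, 1.0]
opening: 0.0351
```

Request:
apply_moves([
  {"tx": -1,"ty": 0,"tz": 0,"yaw": -2,"hand": 3.5},
  {"tx": -1,"ty": 0,"tz": 0,"yaw": -2,"hand": 3.5},
  {"tx": -1,"ty": 0,"tz": 0,"yaw": -2,"hand": 3.5},
  {"tx": -1,"ty": 0,"tz": 0,"yaw": -2,"hand": 3.5},
  {"tx": -0.5,"ty": 0,"tz": 0,"yaw": 0,"hand": 3.5},
  {"tx": 0,"ty": 0,"tz": 0,"yaw": 0,"hand": 3.5},
  {"tx": 1,"ty": 0,"tz": -2,"yaw": 0,"hand": 3.5},
  {"tx": 3,"ty": 0,"tz": -4,"yaw": 0,"hand": 3.5},
  {"tx": 4,"ty": 0,"tz": -4,"yaw": 0,"hand": 3.5},
  {"tx": 4.5,"ty": 0,"tz": 0,"yaw": -4,"hand": 3.5},
  {"tx": 4.5,"ty": 0,"tz": 0,"yaw": -4,"hand": 3.5},
  {"tx": 4,"ty": 0,"tz": 0,"yaw": -4,"hand": 3.5},
  {"tx": 4,"ty": 0,"tz": 0,"yaw": -4,"hand": 3.5},
  {"tx": 0,"ty": 0,"tz": 0,"yaw": -4,"hand": 3.5},
  {"tx": 0,"ty": 0,"tz": 0,"yaw": 0,"hand": 3.5},
])

```text
time: 13.05
tcp_pos: [0.5557, -0.104, 0.1188]
tcp_rot: [180.0, -0.1, 105.0]
contact_force: [0.8, -0.8, -0.1]
opening: 0.0354
```

```bash
python3 - <<'E'
from h import *
s=arm.observe();print(s['tcp_pos'],s['tcp_rot'])
im,_=save('scene','s4',(120,60,480,260),2.2)
im2,_=save('top','t4')
a=cv2.resize(im2[100:300,280:520,::-1],None,fx=2.4,fy=2.4);b=cv2.resize(im[60:260,100:320,::-1],None,fx=1,fy=1)
E
```

```text
[ 0.55565958 -0.1039801   0.11875624] [ 1.79988439e+02 -6.48208343e-02  1.05008084e+02]
```

View pics/t4.png

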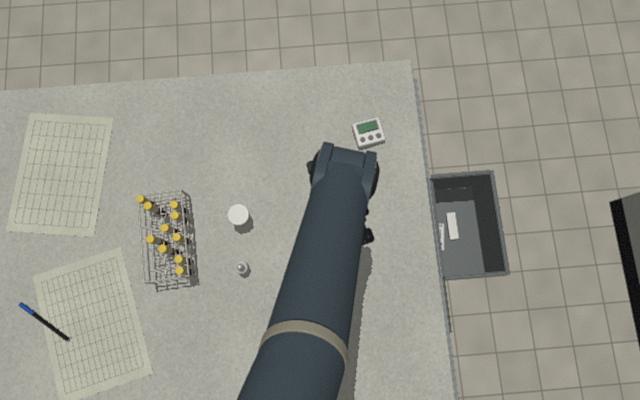

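Both pushed cassettes show in the bin, one flat at (452,225) and one on edge at (441,237). The bystanders haven't moved. Now for C.

Request:
apply_moves([
  {"tx": 3.2,"ty": -2.3,"tz": 0,"yaw": 0,"hand": 3.5},
  {"tx": 3.2,"ty": -2.3,"tz": 0,"yaw": 0,"hand": 3.5},
  {"tx": 3.2,"ty": -2.3,"tz": 0,"yaw": 0,"hand": 3.5},
  {"tx": 3.3,"ty": -2.3,"tz": 0,"yaw": -3,"hand": 3.5},
  {"tx": 0,"ty": 0,"tz": 0,"yaw": 0,"hand": 3.5},
  {"tx": 0,"ty": 0,"tz": 0,"yaw": 0,"hand": 3.5},
])

```text
time: 13.75
tcp_pos: [0.434, -0.0058, 0.1191]
tcp_rot: [179.9, 0.0, 107.7]
contact_force: [0.5, -0.4, 0.9]
opening: 0.0351
```

Request:
apply_moves([
  {"tx": 0.5,"ty": 0,"tz": 4,"yaw": 0,"hand": 3.5},
  {"tx": 0,"ty": 0,"tz": 3,"yaw": 0,"hand": 3.5},
  {"tx": 0,"ty": 0,"tz": 1.5,"yaw": 0,"hand": 3.5},
  {"tx": 0,"ty": 0,"tz": 0.8,"yaw": 0,"hand": 3.5},
  {"tx": 0,"ty": 0,"tz": 0.3,"yaw": 0,"hand": 3.5},
  {"tx": 0,"ty": 0,"tz": 0,"yaw": 0,"hand": 3.5},
])

```text
time: 14.35
tcp_pos: [0.4331, -0.0013, 0.0229]
tcp_rot: [180.0, 0.0, 107.7]
contact_force: [-0.8, -0.6, 0.5]
opening: 0.0347
```

Request:
apply_moves([
  {"tx": -0.5,"ty": 0,"tz": 0,"yaw": 0,"hand": 3.5},
  {"tx": -0.7,"ty": 0,"tz": 0,"yaw": 0,"hand": 3.5},
  {"tx": -0.8,"ty": 0,"tz": 0,"yaw": 0,"hand": 3.5},
  {"tx": -1,"ty": 0,"tz": 0,"yaw": 0,"hand": 3.5},
  {"tx": -1,"ty": 0,"tz": 0,"yaw": 0,"hand": 3.5},
  {"tx": -1,"ty": 0,"tz": 0,"yaw": 0,"hand": 3.5},
  {"tx": -1,"ty": 0,"tz": 0,"yaw": 0,"hand": 3.5},
  {"tx": -1,"ty": 0,"tz": 0,"yaw": 0,"hand": 3.5},
  {"tx": -1,"ty": 0,"tz": 0,"yaw": 0,"hand": 3.5},
  {"tx": -1,"ty": 0,"tz": 0,"yaw": 0,"hand": 3.5},
  {"tx": -1,"ty": 0,"tz": 0,"yaw": 0,"hand": 3.5},
  {"tx": -1,"ty": 0,"tz": 0,"yaw": 0,"hand": 3.5},
  {"tx": -1,"ty": 0,"tz": 0,"yaw": 0,"hand": 3.5},
  {"tx": -1,"ty": 0,"tz": 0,"yaw": 0,"hand": 3.5},
  {"tx": -1,"ty": 0,"tz": 0,"yaw": 0,"hand": 3.5},
  {"tx": -1,"ty": 0,"tz": 0,"yaw": 0,"hand": 3.5},
])

```text
time: 15.95
tcp_pos: [0.4784, -0.1442, 0.0227]
tcp_rot: [180.0, -0.0, 107.8]
contact_force: [0.4, -0.0, -0.6]
opening: 0.0354
```

Request:
apply_moves([
  {"tx": -1,"ty": 0,"tz": 0,"yaw": 2,"hand": 3.5},
  {"tx": -1,"ty": 0,"tz": 0,"yaw": 2,"hand": 3.5},
  {"tx": -1,"ty": 0,"tz": 0,"yaw": 2,"hand": 3.5},
  {"tx": -1,"ty": 0,"tz": 0,"yaw": 2,"hand": 3.5},
  {"tx": -1,"ty": 0,"tz": 0,"yaw": 2,"hand": 3.5},
  {"tx": -1,"ty": 0,"tz": 0,"yaw": 2,"hand": 3.5},
  {"tx": -1,"ty": 0,"tz": 0,"yaw": 2,"hand": 3.5},
  {"tx": -1,"ty": 0,"tz": 0,"yaw": 2,"hand": 3.5},
  {"tx": -1,"ty": 0,"tz": 0,"yaw": 2,"hand": 3.5},
  {"tx": -1,"ty": 0,"tz": 0,"yaw": 0,"hand": 3.5},
  {"tx": -1,"ty": 0,"tz": 0,"yaw": 0,"hand": 3.5},
  {"tx": -1,"ty": 0,"tz": 0,"yaw": 0,"hand": 3.5},
  {"tx": -1,"ty": 0,"tz": 0,"yaw": 0,"hand": 3.5},
  {"tx": -1,"ty": 0,"tz": 0,"yaw": 0,"hand": 3.5},
  {"tx": -1,"ty": 0,"tz": 0,"yaw": 0,"hand": 3.5},
  {"tx": -1,"ty": 0,"tz": 0,"yaw": 0,"hand": 3.5},
])

```text
time: 17.55
tcp_pos: [0.4932, -0.3025, 0.0227]
tcp_rot: [180.0, -0.0, 89.8]
contact_force: [0.3, 0.2, 0.0]
opening: 0.0352
```

Request:
apply_moves([
  {"tx": -1,"ty": 0,"tz": 0,"yaw": 0,"hand": 3.5},
  {"tx": -1,"ty": 0,"tz": 0,"yaw": 0,"hand": 3.5},
  {"tx": -1,"ty": 0,"tz": 0,"yaw": 0,"hand": 3.5},
  {"tx": -1,"ty": 0,"tz": 0,"yaw": 0,"hand": 3.5},
  {"tx": -0.5,"ty": 0,"tz": 0,"yaw": 0,"hand": 3.5},
  {"tx": 0,"ty": 0,"tz": 0,"yaw": 0,"hand": 3.5},
  {"tx": 1,"ty": 0,"tz": -2,"yaw": 0,"hand": 3.5},
  {"tx": 3,"ty": 0,"tz": -4,"yaw": 0,"hand": 3.5},
  {"tx": 4,"ty": 0,"tz": -4,"yaw": 0,"hand": 3.5},
  {"tx": 4.5,"ty": 0,"tz": -4,"yaw": 0,"hand": 3.5},
  {"tx": 4.5,"ty": 0,"tz": -3,"yaw": 0,"hand": 3.5},
  {"tx": 4,"ty": 0,"tz": 0,"yaw": 0,"hand": 3.5},
  {"tx": 4,"ty": 0,"tz": 0,"yaw": 0,"hand": 3.5},
  {"tx": 0,"ty": 0,"tz": 0,"yaw": 0,"hand": 3.5},
  {"tx": 0,"ty": 0,"tz": 0,"yaw": 0,"hand": 3.5},
])

```text
time: 19.05
tcp_pos: [0.4937, -0.111, 0.1791]
tcp_rot: [-180.0, -0.0, 90.0]
contact_force: [0.9, -0.7, -0.2]
opening: 0.0349
```

```bash
python3 - <<'E'
from h import *
im,d=save('top','t5')
cv2.imwrite('pics/t5c.png',cv2.resize(im[100:300,200:520,::-1],None,fx=2.5,fy=2.5,interpolation=cv2.INTER_CUBIC))
for u,v in [(452,225),(460,250)]: print(world('top',u,v,d=d[v,u]).round(3))
m=(im[178:276,434:500].min(2)>150); 
n,l,st,c=cv2.connectedComponentsWithStats(m.astype(np.uint8))
for i in range(1,n):
    if st[i,4]>6:
        u,v=int(c[i][0]+434),int(c[i][1]+178);print(u,v,st[i,4],world('top',u,v,d=d[v,u]).round(3))
E
```

```text
[ 0.533 -0.416 -0.144]
[ 0.466 -0.43  -0.151]
452 234 381 [ 0.509 -0.41  -0.135]
442 236 77 [ 0.506 -0.384 -0.137]
435 264 59 [ 0.429 -0.324 -0.003]
```

View pics/t5c.png

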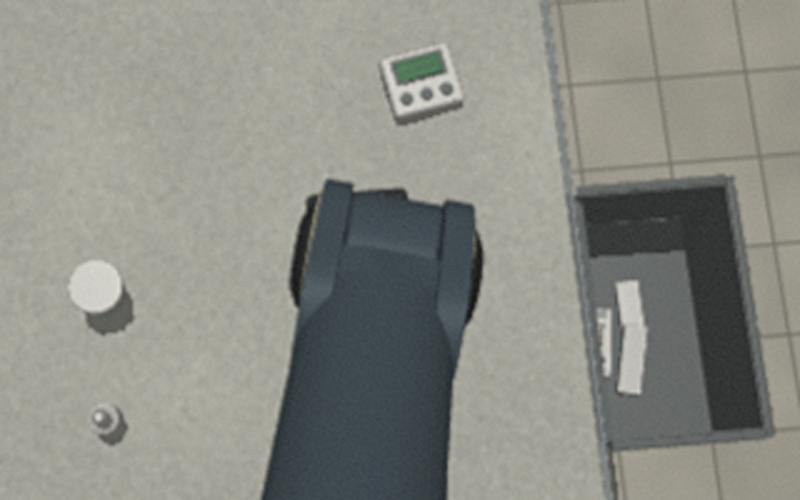

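All three cassettes are in the bin, two overlapping at crop (630,340) and one at (604,340), at z≈-0.135. The bystanders are where they started.

```bash
python3 - <<'E'
from h import *
print(arm.hand_in(), arm.observe()['time'])
E
```

```text
the job is handed in; nothing more can be done
the job is handed in; nothing more can be done
```

All three cassettes are in the waste bin, and I handed the job in at about 19 s of the 67 s allowed. No verdict is reported on hand-in. I swept them one at a time over the right-hand edge with the partly open fingertips, about 3–4 mm above the bench.

- **Cassettes:** the last top view shows three in the bin, two overlapping and one beside them. Their tops read z ≈ -0.135 m, about 0.13 m below the rim, where 26 mm is required.
- **Bystanders:** the dropper bottle, jar and timer look unmoved in the last picture. The tube rack was outside that crop, but it looked unmoved in the full top view before the last sweep. I judged these by eye and did not re-measure them.
- **Forces:** readings at the end of each move stayed within about 2 N. The arm ended clear of everything.
- **Failed checks:** the first two move calls were refused because rows need all five fields, and nothing moved. In the first measurement, the top camera placed one cassette (C) about 5 mm off, and I corrected it from the wrist camera before pushing.

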